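# Free the pawl and press the lid onto a paint tub

## Task

Close the paint tub with the lid press: press down the orange tab behind the press to free its ratchet pawl, then push the red handle of the raised arm down until the arm has pressed the tub's lid fully home, and draw back. Only press and push, lift nothing; do not press the lid with the hand, and leave the two pigment bottles and the tub of stirring sticks standing where they are.

Things in the scene. Friction and masses are not known exactly. Their poses are not given: they have to be found in the camera images.
- press_hinge (a point): Hinge of the press arm, fixed, 165 mm above the table. The blue press (base plate 310 x 150 mm, 15 mm thick) is bolted down; pawl_tab, press_hinge, lid_top and handle all lie in one upright plane. The point's own x axis is level and points from the hinge to the handle side, z is up. The tub's axis is 120 mm from the hinge on the handle side.
- handle (a point): Middle of the axis of the red cross handle, 220 mm from the hinge along the yellow arm. A level round bar, 110 mm long, 28 mm thick: its top is always 14 mm above this point. Moves on a circle about press_hinge, from about 320 mm high down to 165 mm. Pushing down takes about 5 N, and 8 to 12 N over the last 8 mm at the lid. The arm stays at any height it is left at.
- pawl_tab (a point): Middle of the top face of the orange tab of the pawl, a level plate 40 mm (along the press) x 44 mm, 228 mm high, 133 mm behind the hinge, away from the handle, with free space above. The pawl is a see-saw: pressing the tab straight down 20 mm to its stop lifts its nose out of the arm's teeth. Takes about 3 N; the pawl stays where it is left.
- press_pawl (a joint): Angle of the pawl (rad): 0 engaged in the teeth, 0.34 at its stop with the tab fully pressed. The nose clears the teeth above about 0.15; take it beyond 0.22 before pushing the arm.
- press_arm (a joint): Angle of the arm above level (rad): 0.75 to 0.85 at the start, about 0 when the arm is down and the lid home. With the pawl engaged a tooth stops it hard at 0.74 to 0.70. It can be pulled up to 1.1, but must not pass 1.0.
- tub_lid (a joint): How far the orange lid has been pressed down onto the tub (m): 0 lying loosely, 8 mm proud; 0.008 fully home. The lid (98 mm across) only slides straight down, stiffly (10 N), and stays where it is left. A black rubber dome under the arm presses its middle, from about 0.07 rad of arm angle downward.
- lid_top (a point): Middle of the top face of the orange lid, 128 mm high at the start, 120 mm high when home. Not to be touched by the hand.
- yellow_bottle: Square yellow pigment bottle with black cap, 62 x 62 mm, 155 mm tall, loose; origin at the centre of its underside. A bystander on the far side of the press.
- red_bottle: The same bottle in red; a bystander, loose.
- stick_tub: White tub of wooden stirring sticks, 82 mm across, about 145 mm tall, loose; origin at the centre of its underside. A bystander.

How it is judged:
By the outcome, as a careful person would: the job done as asked, in the order asked, and still so for the second after the job is handed in, with the robot touching nothing.
It also fails if it takes over 43 s, if anything falls off the work surface, if the arm or the gripper's body presses on something with over 40 N, if the wrist force passes 120 N, or if a joint passes its speed limit or range.

## Robot

A 6-joint arm with a two-finger parallel gripper is mounted at the origin on the work surface. World frame = base frame: x ahead of the robot, y to its left, z up, the work surface at z = 0. Lengths are in mm, angles in rad, forces in N, time in s.
With the tool pointing down it reaches from about 350 to 775 mm from the base axis. Payload 7.3 kg.
Tool frame: the origin (TCP) lies on the centre line of the jaws, within the pads' length; the fingertips stand 22 mm ahead of it and the grasp point (between the pads) lies 3 mm ahead of it; z points along the fingers, y is the direction in which the jaws open and shut (so a half turn about z gives the same grasp; the last joint's range is limited). The gripper opens to 92 mm and grips with 3 to 60 N. Pads are 19 mm wide; open, the fingers measure 130 mm over their backs; the gripper's body (75 mm by 190 mm) begins 47 mm behind the grasp point.
Start: joints at [1.185, 0.342, 1.524, -0, 1.275, -0.146], TCP at [124.675, 509.999, 248.741] pointing down, gripper open.
Joint ranges: [-2.53, 2.53], [-0.77, 2.02], [0.04, 2.7], [-1, 4.14], [0.28, 2.66], [-3.11, 3.11]. Speed limits (rad/s): [2.57, 2.57, 3.14, 3.14, 3.14, 3.14].

## Interface

Orientations are given as [roll, pitch, yaw] about the fixed x, y, z axes, in that order (R = Rz(yaw) Ry(pitch) Rx(roll)).
In Python, from plant import get_obs, capture, bot, spot_in gives the robot as it stands.
- The arm moves only by the shell command python3 -m handwheel 'ROWS' [OPENING]. ROWS is JSON, a list of rows, each a list of 2 entries, a list of its own where there are three numbers: the shift along the world's x, y, z in mm, then the turn, a rotation vector about the world's x, y, z in rad. In form: [[[x, y, z], [wx, wy, wz]], ...]. A call has 1 to 12 rows; each row shifts and turns the commanded pose from where the row before left it; what a row does not reach is not made up. A row lasts 1/8 s, in which the tool goes at most 62.5 mm and 10.7 degrees, less where a joint would pass 70% of its speed; a pose out of reach is approached as far as the arm can. A call is refused whole if a number of a shift passes 62.5 or a number of a turn 0.188, either way. A call with a gripper value outside its range is refused whole. OPENING is the closure, from 0 (fully open) to 1 (shut), set as the call begins (- or left out, the last holds). The fingers move at their own pace and stop on an object; the grip force is fixed at half the most. Time passes only in rows, so rows that do not move let the fingers close. It gives the time, the measured TCP pose, the force and the opening at its end, in the units of the state.
- get_obs(): the state, without advancing time (a new reading comes with each control period).
- capture(name): name is "scene" or "side" or "wrist"; returns a dict with "img" (384x512x3 uint8, red, green, blue), "fx", "fy", "cx", "cy" (pixels), "cam_to_world" (4x4, takes a point from camera to world coordinates). Camera axes: x right, y up, looking along -z (the intrinsics and any distortion apply to the point x, -y, -z); pixel columns grow to the right and rows downward; lengths in mm; the calibration is good to about 2 mm. A picture is of the moment at which its call begins. There is no depth.
- bot.close_job(): hands the job in, once; it reports no verdict.
Trained networks look in the newest picture that a camera, given by its name, has taken for a name from the list of things; names that differ only in an ending like _2 or _b are one class to them, and where a whole thing is asked for, a point or a joint stands for the part that bears it (a point fixed in the world has none). Each returns a list of dicts, best first, with "score" (0 to 1); they miss things now and then, are a little off and sometimes report something else, mostly with a low value. They report only what shows in the picture. A call takes as long as a camera call.
- spot_in(thing, camera): "xyz" ([x, y, z] in mm, in the coordinates of the camera as it stood for that picture, good to about 4 mm: the middle of the surface that is visible of it).
The state is a dict: "time": time; "joint_positions": joint angles; "dq": joint speeds; "tau": joint torques, N m; "tool_pos": TCP position; "tcp_rot": TCP orientation; "contact_force": force on the tool from outside, world axes, zero at the start; "moment": the same for the moment, N m; "grip_width": finger opening in mm.
Only numpy, scipy, OpenCV 4.12 (cv2) and the standard library are available. Lean on these libraries where they do the work, as an engineer would, in place of code of your own. Each camera call takes 0.05 s, during which the arm holds its last target. There are 200 camera calls.

## Working session

There is one attempt and no reset: what is moved stays moved. The work goes in short steps, Python scripts to look and compute and a shell command to move; the robot and the scene stay as the last step left them, time stands still between calls to the robot, and variables do not carry over. Pictures are saved under pics/ and viewed, about 8 in all and at most 12, crops included, and the job is handed in when it is done.

```bash
mkdir -p pics; ls; python3 - <<'E'
from plant import get_obs, capture, bot, spot_in
import cv2,numpy as np
o=get_obs(); print(o)
ims=[]
for c in ["scene","side"]:
    d=capture(c); cv2.imwrite(f"pics/{c}0.png",d["img"][...,::-1]); M=np.array(d["cam_to_world"]); print(c,M.round(2).tolist(),d["fx"],d["cx"],d["cy"],[k for k in d])
    for t in ["handle","pawl_tab","lid_top","press_hinge","yellow_bottle","red_bottle","stick_tub"]:
        try:
            for r in spot_in(t,c)[:2]: print(t,round(r["score"],2),(M@np.r_[r["xyz"],1])[:3].round(0))
        except Exception as e: print(t,e)
E
```

```text
pics
{'time': 0.0, 'joint_positions': array([ 1.18500471e+00,  3.42723580e-01,  1.52501369e+00,  1.76402194e-05,
        1.27539465e+00, -1.45967507e-01]), 'dq': array([ 0.00071931,  0.00161416,  0.00034292,  0.00131195, -0.00106691,
        0.00250211]), 'tau': array([-2.87878920e-04, -4.31246603e+01, -2.44207960e+01,  7.16341124e-02,
        5.62865508e-02, -1.06786770e-04]), 'tool_pos': array([124.52015909, 509.63794129, 248.04565378]), 'tcp_rot': array([-3.14007221e+00, -2.40575109e-04,  2.90176322e+00]), 'contact_force': array([ 0.1627788 , -1.25522165, -0.60507484]), 'moment': array([-0.0215482 ,  0.0150538 , -0.01695304]), 'grip_width': 91.80076954161078}
scene [[0.6, -0.48, 0.64, 1052.83], [0.8, 0.34, -0.49, -254.73], [0.02, 0.81, 0.59, 605.05], [0.0, 0.0, 0.0, 1.0]] 353.3929772218345 262.97582607482934 193.0355095365297 ['img', 'fx', 'fy', 'cx', 'cy', 'cam_to_world']
handle 0.82 [542. -63. 253.]
pawl_tab 0.69 [739. -26. 229.]
lid_top 0.23 [739. -27. 228.]
press_hinge 0.59 [643. -59. 100.]
yellow_bottle 0.63 [714. 126. 105.]
red_bottle 0.89 [450.  86. 115.]
stick_tub 0.97 [566. 102.  94.]
side [[0.91, 0.24, -0.34, 305.41], [-0.41, 0.49, -0.76, -479.79], [-0.01, 0.84, 0.55, 588.82], [0.0, 0.0, 0.0, 1.0]] 445.0489790424119 258.54723343744917 193.65386448282175 ['img', 'fx', 'fy', 'cx', 'cy', 'cam_to_world']
handle 0.88 [538. -61. 240.]
pawl_tab 0.76 [702. -29. 228.]
lid_top 0.82 [510. -74. 128.]
press_hinge 0.67 [559. -71. 100.]
yellow_bottle 0.64 [687. 132. 123.]
red_bottle 0.83 [421.  74. 100.]
stick_tub 0.67 [547.  82.  88.]
```

View pics/scene0.png

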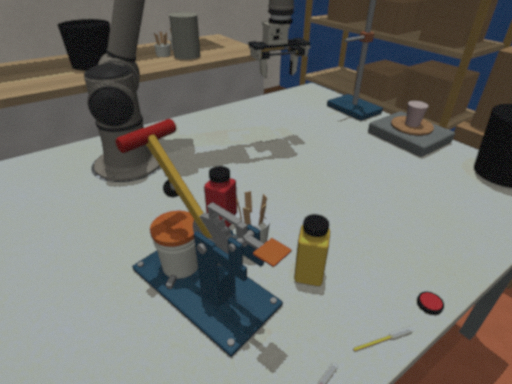

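View pics/side0.png

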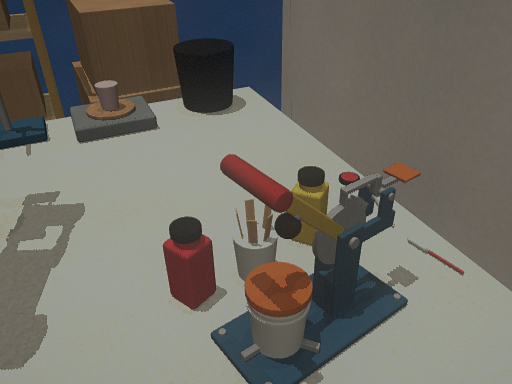

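The scene view shows the tab at (272,252), the lid at (174,228) and the handle from (120,143) to (175,127). In the side view the tab is at (402,172), the lid at (278,288) and the handle from (225,165) to (288,200). I'll segment the colours and intersect the rays with the known heights.

```bash
cat > h.py <<'E'
import cv2,numpy as np
from plant import get_obs, capture, bot, spot_in
def ray(d,u,v):
    M=np.array(d["cam_to_world"]); r=M[:3,:3]@np.array([(u-d["cx"])/d["fx"],-(v-d["cy"])/d["fy"],-1]); return M[:3,3],r/np.linalg.norm(r)
def atz(d,u,v,z):
    o,r=ray(d,u,v); return o+r*(z-o[2])/r[2]
def tri(a,b):
    (o,r),(p,s)=a,b; t=np.linalg.lstsq(np.c_[r,-s],p-o,rcond=None)[0]; x,y=o+r*t[0],p+s*t[1]; return (x+y)/2,np.linalg.norm(x-y)
def blob(img,near,hue,R=60):
    h=cv2.cvtColor(img,cv2.COLOR_RGB2HSV); hh=h[...,0].astype(int)
    m=((np.abs((hh-hue+90)%180-90)<5)&(h[...,1]>150)&(h[...,2]>60)).astype(np.uint8)
    n,l,s,c=cv2.connectedComponentsWithStats(m)
    k=min((i for i in range(1,n) if s[i,4]>40),key=lambda i:np.hypot(*(c[i]-near)))
    return c[k],s[k],cv2.minAreaRect(np.argwhere(l==k)[:,::-1].astype(np.float32))
E
python3 - <<'E'
from h import *
P={"scene":dict(tab=(272,252),lid=(174,228),h=(147,135)),"side":dict(tab=(402,172),lid=(278,288),h=(257,182))}
R={}
for c in P:
    d=capture(c)
    for t,(u,v) in P[c].items():
        hue=cv2.cvtColor(d["img"][v:v+1,u:u+1],cv2.COLOR_RGB2HSV)[0,0]
        b,s,mr=blob(d["img"],(u,v),int(hue[0])); print(c,t,hue,b.round(1),s,mr)
        R[c,t]=ray(d,*b)
        z={"tab":228,"lid":128,"h":310}[t]; print("   at z",atz(d,*b,z).round(1))
for t in ["tab","lid","h"]: print(t,tri(R["scene",t],R["side",t]))
E
```

```text
scene tab [ 12 178 155] [271.6 251.9] [254 239  36  27 527] ((271.3382263183594, 251.6029052734375), (29.669254302978516, 22.6378116607666), 30.963754653930664)
   at z [767.2 -15.6 228. ]
scene lid [ 11 181 142] [172.7 228.3] [ 151  212   43   34 1184] ((172.0, 228.5), (33.0, 42.0), 90.0)
   at z [524.1 -73.2 128. ]
scene h [  2 187 101] [143.7 134.6] [116 120  59  32 733] ((145.02806091308594, 133.7130889892578), (15.369524955749512, 60.14362335205078), 66.97450256347656)
   at z [461.4 -75.  310. ]
side tab [ 10 173 149] [401.9 171.6] [384 163  36  19 376] ((401.5, 171.50001525878906), (33.54102325439453, 14.758049964904785), 26.56505012512207)
   at z [762.1 -15.4 228. ]
side lid [ 10 158  97] [278.9 288.5] [ 245  262   67   55 2780] ((278.0, 289.0), (54.0, 66.0), 90.0)
   at z [515.8 -73.3 128. ]
side h [  1 151 133] [258.6 178.7] [224 155  65  49 791] ((255.26226806640625, 175.38525390625), (70.29225158691406, 18.43731117248535), 39.80556869506836)
   at z [492.6 -60.  310. ]
tab (array([764.84390186, -13.26913076, 225.49570454]), np.float64(1.3547915418007044))
lid (array([517.96767305, -70.39782436, 123.28796392]), np.float64(2.001911684137297))
h (array([483.82108693, -81.04184603, 322.37851193]), np.float64(2.7413776955751237))
```

Tab at about (765,-15) and lid at about (519,-73) are 252.5 mm apart (should be 253). That puts the hinge at (636,-45) and the handle at about (485,-81,323), which agrees with triangulation. I'll go above the tab with the fingers shut and the jaw axis turned along the press.

```bash
python3 -m handwheel '[[[35,-28,8],[0,0,-0.1]],[[40,-33,8],[0,0,-0.1]],[[40,-33,8],[0,0,-0.1]],[[40,-33,8],[0,0,-0.1]],[[40,-33,0],[0,0,-0.1]],[[40,-33,0],[0,0,-0.1]],[[40,-33,0],[0,0,-0.1]],[[40,-33,0],[0,0,-0.1]],[[40,-33,0],[0,0,-0.1]],[[40,-33,0],[0,0,-0.1]],[[40,-33,0],[0,0,-0.1]],[[40,-33,0],[0,0,0]]]' 1; python3 -c "
from h import *;o=get_obs();print(o['joint_positions'],o['tool_pos'],o['tcp_rot'],o['time'])"
```

```text
time: 2.4
tool_pos: [600.9, 117.8, 280.8]
tcp_rot: [3.141, -0.0, 1.801]
contact_force: [0.0, 0.8, -0.2]
grip_width: 0.1
[ 6.83437859e-02  4.86380550e-01  1.20964311e+00  1.68381333e-04
  1.44526349e+00 -1.61393059e-01] [600.88368851 117.75907812 280.76722677] [ 3.14126427e+00 -1.15798629e-04  1.80051213e+00] 2.4
```

```bash
python3 -m handwheel '[[[41,-33,0],[0,0,0]],[[41,-33,0],[0,0,0]],[[41,-33,0],[0,0,0]],[[36,-33,0],[0,0,0]],[[0,0,0],[0,0,0]]]'; python3 - <<'E'
from h import *
print(get_obs()['joint_positions'])
a=capture("side")["img"];b=capture("scene")["img"];w=capture("wrist")["img"]
cv2.imwrite("pics/t1.png",np.hstack([cv2.resize(a[80:280,230:490],(400,308)),cv2.resize(b[100:300,150:410],(400,308))])[...,::-1])
E
```

```text
time: 3.02
tool_pos: [760.1, -16.5, 276.8]
tcp_rot: [-3.138, -0.0, 1.798]
contact_force: [-1.0, -0.1, -0.7]
grip_width: 0.5
[-1.22090285e-01  8.34614986e-01  5.87807017e-01 -6.73271714e-04
  1.72235964e+00 -3.49198823e-01]
```

View pics/t1.png

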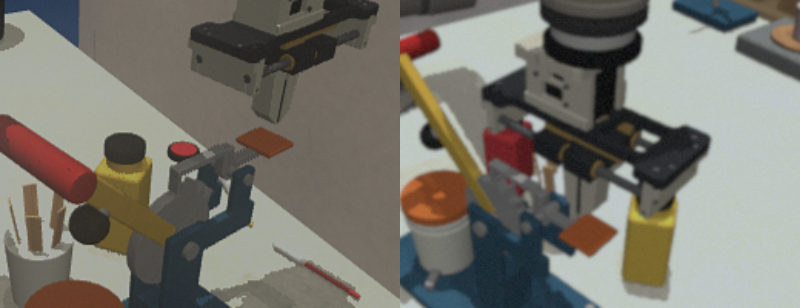

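The closed fingertips stand right over the tab: tip (275,120) over tab (265,143) in the left panel, tip (580,208) over tab (588,233) in the right. The gripper's long body points toward the rising pawl nose, so I'll turn it 90° before pressing.

```bash
python3 -m handwheel '[[[1,0,0],[0,0,-0.175]],[[1,0,0],[0,0,-0.175]],[[1,0,0],[0,0,-0.175]],[[1,0,0],[0,0,-0.175]],[[0,0,0],[0,0,-0.175]],[[0,0,0],[0,0,-0.175]],[[0,0,0],[0,0,-0.175]],[[0,0,0],[0,0,-0.175]],[[0,0,-12],[0,0,-0.175]],[[0,0,-10],[0,0,0]],[[0,0,0],[0,0,0]]]';python3 -m handwheel '[[[0,0,-4],[0,0,0]],[[0,0,-4],[0,0,0]],[[0,0,-3],[0,0,0]],[[0,0,-3],[0,0,0]],[[0,0,0],[0,0,0]]]'
```

```text
time: 4.55
tool_pos: [761.9, -12.0, 258.4]
tcp_rot: [-3.141, 0.001, 0.231]
contact_force: [1.0, -0.3, -0.2]
grip_width: 0.5
time: 5.18
tool_pos: [763.1, -12.9, 245.0]
tcp_rot: [3.141, -0.001, 0.227]
contact_force: [3.2, 1.1, 3.2]
grip_width: 0.4
```

```bash
python3 -m handwheel '[[[0,0,-3],[0,0,0]],[[0,0,-3],[0,0,0]],[[0,0,-3],[0,0,0]],[[0,0,0],[0,0,0]]]';python3 -m handwheel '[[[0,0,-2],[0,0,0]],[[0,0,-2],[0,0,0]],[[0,0,0],[0,0,0]]]'
```

```text
time: 5.68
tool_pos: [762.4, -13.1, 235.0]
tcp_rot: [-3.141, 0.001, 0.227]
contact_force: [3.5, 0.7, 2.4]
grip_width: 0.2
time: 6.05
tool_pos: [762.5, -13.1, 233.7]
tcp_rot: [3.141, -0.001, 0.227]
contact_force: [0.7, 1.2, 8.7]
grip_width: 0.5
```

```bash
python3 -m handwheel '[[[0,0,-2],[0,0,0]],[[0,0,0],[0,0,0]]]'; python3 -m handwheel '[[[0,0,10],[0,0,0]],[[0,0,30],[0,0,0]],[[0,0,30],[0,0,0]],[[0,0,0],[0,0,0]]]'; python3 - <<'E'
from h import *
a=capture("side")["img"];b=capture("scene")["img"]
cv2.imwrite("pics/t2.png",np.hstack([cv2.resize(a[80:280,230:490],(400,308)),cv2.resize(b[100:300,150:410],(400,308))])[...,::-1])
E
```

```text
time: 6.3
tool_pos: [762.6, -13.1, 233.5]
tcp_rot: [3.14, -0.003, 0.227]
contact_force: [-0.6, 0.9, 16.3]
grip_width: 0.4
time: 6.8
tool_pos: [762.9, -13.3, 301.9]
tcp_rot: [3.14, -0.003, 0.227]
contact_force: [1.1, 0.7, -1.0]
grip_width: 0.7
```

View pics/t2.png

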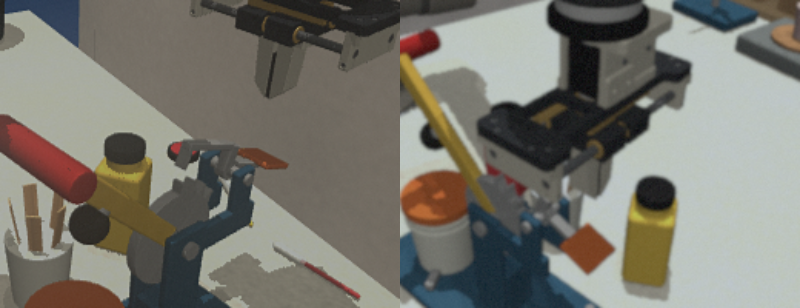

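The tab is visibly tilted down and the nose stands off the teeth (left panel, tab at (262,158)). Force rose to 16 N with no further motion, so the pawl is at its stop. Next I'll go above the handle and turn the jaw back.

```bash
python3 -m handwheel '[[[-20,-4,14],[0,0,0.175]],[[-32,-8,14],[0,0,0.175]],[[-32,-8,14],[0,0,0.175]],[[-32,-8,14],[0,0,0.175]],[[-32,-8,14],[0,0,0.175]],[[-32,-8,14],[0,0,0.175]],[[-32,-8,10],[0,0,0.175]],[[-32,-8,0],[0,0,0.175]],[[-32,-8,0],[0,0,0.175]],[[0,0,0],[0,0,0]]]'; python3 - <<'E'
from h import *
print(get_obs()['joint_positions'])
a=capture("side")["img"];b=capture("scene")["img"]
cv2.imwrite("pics/t3.png",np.hstack([cv2.resize(a[60:260,150:410],(400,308)),cv2.resize(b[30:230,50:310],(400,308))])[...,::-1])
E
```

```text
time: 8.15
tool_pos: [484.7, -81.1, 392.9]
tcp_rot: [-3.139, -0.001, 1.801]
contact_force: [-0.3, -0.3, -0.2]
grip_width: 0.3
[-3.21802669e-01  2.08732455e-01  1.31651510e+00 -2.54384124e-04
  1.61890997e+00 -5.51791771e-01]
```

View pics/t3.png

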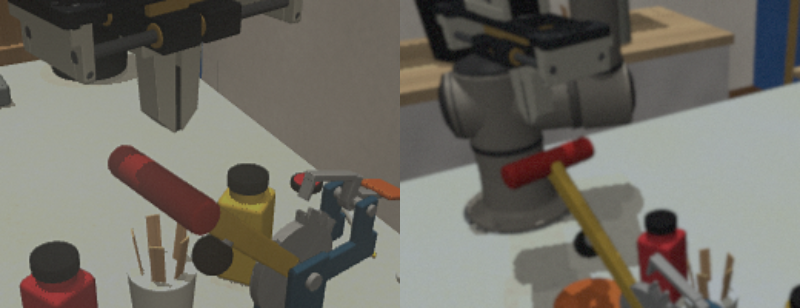

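Fingertip (172,128) hangs centred above the handle (163,190) in the side panel. I'll lower to contact and then follow the arc.

```bash
python3 -m handwheel '[[[0,0,-15],[0,0,0]],[[0,0,-13],[0,0,0]],[[0,0,-5],[0,0,0]],[[0,0,-4],[0,0,0]],[[0,0,0],[0,0,0]]]'; python3 -m handwheel '[[[-6.5,-1.5,-7.3],[0,0,0]],[[-6.5,-1.5,-7.3],[0,0,0]],[[-6.5,-1.5,-8.8],[0,0,0]],[[0,0,0],[0,0,0]]]'
```

```text
time: 8.88
tool_pos: [486.8, -81.0, 356.7]
tcp_rot: [-3.142, -0.0, 1.802]
contact_force: [0.1, 0.9, 0.8]
grip_width: 0.4
time: 9.38
tool_pos: [466.5, -85.6, 333.4]
tcp_rot: [3.142, 0.0, 1.801]
contact_force: [-0.4, -0.6, 1.1]
grip_width: 0.4
```

```bash
python3 - <<'E'
from h import *
a=capture("side")["img"];b=capture("scene")["img"]
cv2.imwrite("pics/t4.png",np.hstack([cv2.resize(a[60:260,150:410],(400,308)),cv2.resize(b[30:230,50:310],(400,308))])[...,::-1])
E
```

```text
(no output)
```

View pics/t4.png

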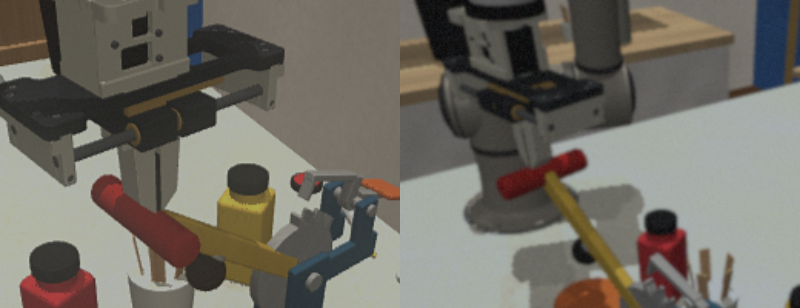

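```bash
cat >> h.py <<'E'
def proj(d,p):
    M=np.array(d["cam_to_world"]); q=M[:3,:3].T@(np.array(p)-M[:3,3]); return np.array([d["cx"]+d["fx"]*q[0]/-q[2], d["cy"]-d["fy"]*q[1]/-q[2]]).round(1)
HN=np.array([635.6,-45.5,165]);U=np.array([-.974,-.228,0]);V=np.array([-.228,.974,0])
def handle(a): return HN+220*(np.cos(a)*U+np.array([0,0,np.sin(a)]))
def fit():
    # arm angle and along-press offset from red bar end points in both views
    from scipy.optimize import minimize_scalar
    obs=[];D={}
    for c in ["side","scene"]:
        d=capture(c); D[c]=d
        h=cv2.cvtColor(d["img"],cv2.COLOR_RGB2HSV); hh=h[...,0].astype(int)
        D[c]["m"]=cv2.distanceTransform(1-(((np.abs((hh-1+90)%180-90)<6)&(h[...,1]>130)&(h[...,2]>50)).astype(np.uint8)),cv2.DIST_L2,3)
    def cost(a):
        s=0
        for d in D.values():
            for k in range(-50,51,10):
                u,v=proj(d,handle(a)+k*V); s+=min(d["m"][int(round(v)),int(round(u))],15)
        return s
    A=np.arange(0,0.9,0.01); C=np.array([cost(a) for a in A])
    g=A[C<=C.min()+3]; return C.min(),g.min(),g.max(),D
E
python3 - <<'E'
from h import *
c,a0,a1,D=fit(); print(c,a0,a1,handle((a0+a1)/2))
t=get_obs()['tool_pos']; print(t, (t-HN)@U)
E
```

```text
0.0 0.65 0.68 [466.97947128 -84.97174594 300.7530092 ]
[467.34571484 -85.50225441 333.4291196 ] 173.00018775109672
```

The fit gives arm angle about 0.66 with the handle at (467,-85), directly under the fingertip. The arm has passed the tooth range (0.74–0.70), so it's free. I'll continue along the arc.

```bash
python3 -m handwheel '[[[-7,-1.6,-8.7],[0,0,0]],[[-7,-1.6,-8.7],[0,0,0]],[[-5,-1.2,-9.6],[0,0,0]],[[-5,-1.2,-9.6],[0,0,0]],[[-4.2,-1,-10.2],[0,0,0]],[[-4.2,-1,-10.2],[0,0,0]],[[0,0,0],[0,0,0]]]'; python3 -m handwheel '[[[-3.2,-0.8,-10.5],[0,0,0]],[[-3.2,-0.8,-10.5],[0,0,0]],[[-2.1,-0.5,-10.7],[0,0,0]],[[-2.1,-0.5,-10.7],[0,0,0]],[[-1.4,-0.3,-9],[0,0,0]],[[0,0,0],[0,0,0]]]'
python3 - <<'E'
from h import *
c,a0,a1,D=fit(); print(c,a0,a1)
t=get_obs()['tool_pos']; print(t, (t-HN)@U)
E
```

```text
time: 10.45
tool_pos: [433.5, -93.0, 275.1]
tcp_rot: [-3.139, -0.001, 1.801]
contact_force: [0.4, -0.3, 0.7]
grip_width: 0.6
time: 11.2
tool_pos: [422.7, -95.8, 224.3]
tcp_rot: [-3.141, -0.001, 1.802]
contact_force: [0.3, 0.6, 1.5]
grip_width: 0.4
6.972900390625 0.06 0.1
[423.18774974 -95.98503612 224.95741032] 218.40011999160268
```

```bash
python3 -m handwheel '[[[-0.5,0,-4],[0,0,0]],[[-0.5,0,-4],[0,0,0]],[[0,0,-4],[0,0,0]],[[0,0,-4],[0,0,0]],[[0,0,0],[0,0,0]]]'; python3 -m handwheel '[[[0,0,-3],[0,0,0]],[[0,0,-3],[0,0,0]],[[0,0,0],[0,0,0]]]'
```

```text
time: 11.92
tool_pos: [421.6, -96.4, 209.1]
tcp_rot: [-3.141, 0.001, 1.802]
contact_force: [-1.1, -3.5, 4.4]
grip_width: 0.4
time: 12.3
tool_pos: [421.1, -96.5, 203.1]
tcp_rot: [-3.14, 0.001, 1.802]
contact_force: [-5.0, -3.2, 6.2]
grip_width: 0.4
```

```bash
python3 -m handwheel '[[[0,0,-2],[0,0,0]],[[0,0,-1],[0,0,0]],[[0,0,0],[0,0,0]]]'
```

```text
time: 12.68
tool_pos: [421.0, -96.6, 200.3]
tcp_rot: [-3.14, 0.001, 1.802]
contact_force: [-6.0, -3.0, 9.8]
grip_width: 0.4
```

```bash
python3 -m handwheel '[[[0,0,-1.5],[0,0,0]],[[0,0,0],[0,0,0]],[[0,0,0],[0,0,0]]]'; python3 -m handwheel '[[[0,0,-1.5],[0,0,0]],[[0,0,0],[0,0,0]],[[0,0,0],[0,0,0]]]'
```

```text
time: 13.05
tool_pos: [420.9, -96.6, 199.6]
tcp_rot: [-3.14, 0.001, 1.802]
contact_force: [-8.3, -2.8, 17.2]
grip_width: 0.3
time: 13.42
tool_pos: [420.9, -96.6, 199.0]
tcp_rot: [-3.141, 0.002, 1.802]
contact_force: [-11.7, -1.3, 27.3]
grip_width: 0.3
```

Force climbs to 27 N while the tool moves under 1 mm, so the arm is at its hard stop at the expected 199–201 mm. I'll draw back and check.

```bash
python3 -m handwheel '[[[0,0,5],[0,0,0]],[[0,0,20],[0,0,0]],[[0,0,40],[0,0,0]],[[0,0,40],[0,0,0]],[[-20,-20,40],[0,0,0]],[[0,-50,20],[0,0,0]],[[0,-50,0],[0,0,0]],[[0,-50,0],[0,0,0]],[[0,0,0],[0,0,0]],[[0,0,0],[0,0,0]]]'; python3 - <<'E'
from h import *
c,a0,a1,D=fit(); print("arm",c,a0,a1)
for n in D: 
    print(n,[(t,[(round(r["score"],2),(np.array(D[n]["cam_to_world"])@np.r_[r["xyz"],1])[:3].round(0)) for r in spot_in(t,n)[:1]]) for t in ["yellow_bottle","red_bottle","stick_tub","lid_top"]])
a=D["side"]["img"];b=D["scene"]["img"]
cv2.imwrite("pics/t5.png",np.hstack([cv2.resize(a[130:384,140:470],(400,308)),cv2.resize(b[100:354,50:380],(400,308))])[...,::-1])
E
```

```text
time: 14.68
tool_pos: [401.7, -265.4, 361.3]
tcp_rot: [-3.141, -0.002, 1.801]
contact_force: [0.2, 0.3, -0.2]
grip_width: 0.5
arm 8.756500244140625 0.03 0.05
side [('yellow_bottle', []), ('red_bottle', [(0.77, array([434.,  67.,  82.]))]), ('stick_tub', []), ('lid_top', [(0.86, array([525., -93., 125.]))])]
scene [('yellow_bottle', [(0.77, array([712., 125., 107.]))]), ('red_bottle', [(0.73, array([447.,  83., 115.]))]), ('stick_tub', [(0.73, array([569., 106.,  87.]))]), ('lid_top', [(0.65, array([537., -89., 118.]))])]
```

View pics/t5.png

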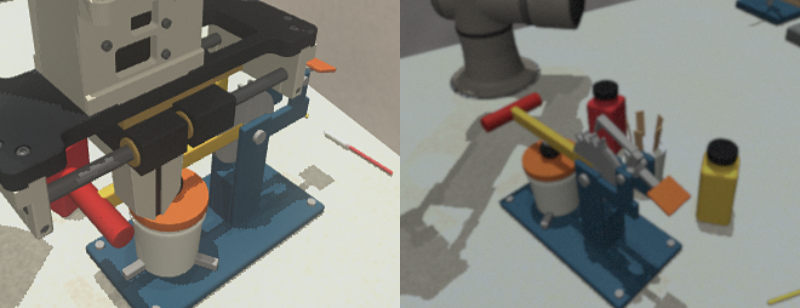

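In the scene panel the arm lies level on the lid (handle at (510,112), dome on the lid at (548,152)), but the gripper blocks the side view. I'll move it out of the way and check the lid height and arm angle properly.

```bash
python3 -m handwheel '[[[5,50,0],[0,0,0]],[[5,50,0],[0,0,0]],[[5,50,0],[0,0,0]],[[5,50,0],[0,0,0]],[[0,50,0],[0,0,0]],[[0,50,0],[0,0,0]],[[0,50,0],[0,0,0]],[[0,50,0],[0,0,0]],[[0,50,0],[0,0,0]],[[0,50,0],[0,0,0]],[[0,0,0],[0,0,0]]]'; python3 - <<'E'
from h import *
c,a0,a1,D=fit(); print("arm",c,a0,a1)
R={}
for n,nr in (("side",(278,290)),("scene",(174,232))):
    d=D[n]; h=cv2.cvtColor(d["img"],cv2.COLOR_RGB2HSV)
    print(n,"lid proj home",proj(d,HN+120*U+[0,0,-45]),"loose",proj(d,HN+120*U+[0,0,-37]))
    b,s,mr=blob(d["img"],nr,11); print(b.round(1),s)
    R[n]=blob(d["img"],(257,230) if n=="side" else (140,165),1,)[0]; print("red",R[n])
print(tri(ray(D["side"],*R["side"]),ray(D["scene"],*R["scene"])))
a=D["side"]["img"];b=D["scene"]["img"]
cv2.imwrite("pics/t6.png",np.hstack([cv2.resize(a[174:384,150:420],(400,308)),cv2.resize(b[120:330,80:350],(400,308))])[...,::-1])
# gap between lid rim and tub: also column profile at lid's front
i0=cv2.imread("pics/side0.png")[...,::-1]
cv2.imwrite("pics/t7.png",np.hstack([cv2.resize(x[250:370,230:330],(400,480)) for x in (i0,a)])[...,::-1])
for x in (i0,a): print([tuple(x[r,262]) for r in range(285,330,1)][10:40:2])
E
```

```text
time: 16.55
tool_pos: [421.2, 236.7, 361.5]
tcp_rot: [-3.141, -0.001, 1.806]
contact_force: [-0.0, -0.0, 0.4]
grip_width: 0.5
arm 0.9549999833106995 0.02 0.06
side lid proj home [280.5 291.7] loose [280.6 287.7]
[281.7 299. ] [ 245  268   67   53 2014]
red [183.69148936 251.84042553]
scene lid proj home [172.2 229.7] loose [171.7 226.8]
[170.6 235.8] [152 217  42  32 803]
red [140.81777778 191.61333333]
(array([406.27505853, -66.38760343, 190.01917065]), np.float64(76.06942725839176))
[(np.uint8(150), np.uint8(81), np.uint8(48)), (np.uint8(150), np.uint8(82), np.uint8(49)), (np.uint8(150), np.uint8(81), np.uint8(49)), (np.uint8(151), np.uint8(86), np.uint8(50)), (np.uint8(149), np.uint8(86), np.uint8(49)), (np.uint8(151), np.uint8(87), np.uint8(50)), (np.uint8(127), np.uint8(75), np.uint8(47)), (np.uint8(93), np.uint8(56), np.uint8(39)), (np.uint8(91), np.uint8(54), np.uint8(36)), (np.uint8(89), np.uint8(61), np.uint8(44)), (np.uint8(106), np.uint8(104), np.uint8(94)), (np.uint8(88), np.uint8(86), np.uint8(78)), (np.uint8(104), np.uint8(101), np.uint8(90)), (np.uint8(139), np.uint8(140), np.uint8(138)), (np.uint8(93), np.uint8(90), np.uint8(82))]
[(np.uint8(107), np.uint8(60), np.uint8(37)), (np.uint8(96), np.uint8(54), np.uint8(32)), (np.uint8(97), np.uint8(56), np.uint8(35)), (np.uint8(97), np.uint8(54), np.uint8(33)), (np.uint8(93), np.uint8(51), np.uint8(30)), (np.uint8(104), np.uint8(55), np.uint8(34)), (np.uint8(150), np.uint8(86), np.uint8(46)), (np.uint8(148), np.uint8(84), np.uint8(43)), (np.uint8(130), np.uint8(76), np.uint8(42)), (np.uint8(94), np.uint8(54), np.uint8(35)), (np.uint8(91), np.uint8(50), np.uint8(33)), (np.uint8(86), np.uint8(55), np.uint8(37)), (np.uint8(101), np.uint8(100), np.uint8(90)), (np.uint8(109), np.uint8(107), np.uint8(95)), (np.uint8(89), np.uint8(86), np.uint8(76))]
```

View pics/t6.png

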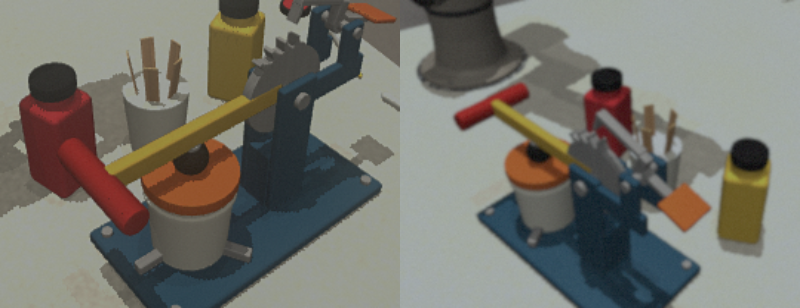

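View pics/t7.png

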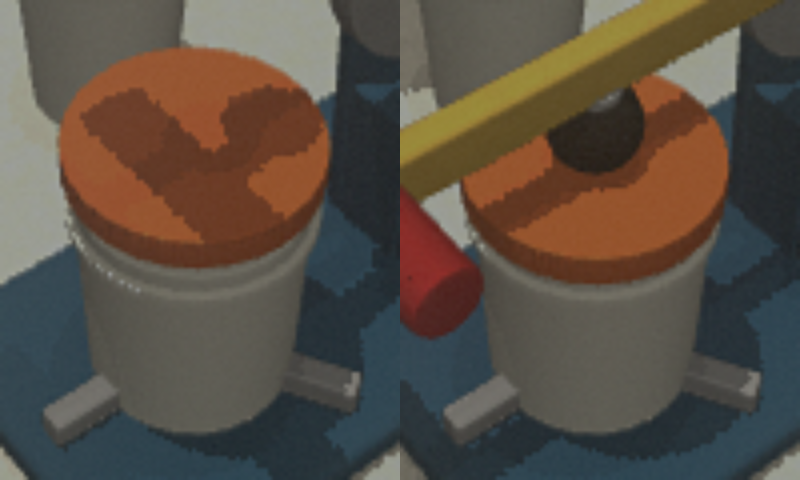

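Side view before and after: the lid's front edge dropped from y=267 to 283, which is 4.0 image px. The projection predicts 4.0 px for 8 mm, so the lid is home. The bottles and stick tub stand upright in place.

```bash
python3 -c "
from plant import bot; print(bot.close_job())"
```

```text
the job is handed in; nothing more can be done
None
```

The tub is closed and the job is handed in, at about 16.6 s on the robot's clock.

**What I did:** I pressed the orange tab to its stop with the shut fingertips; it stopped hard at 16 N, and the nose was visibly clear of the teeth. I then pushed the red handle down along its arc to the hard stop, where force reached 27 N at the expected height. Last, I drew the hand back clear of everything.

**Last checks:**
- **Lid:** it dropped 4.0 px in the side view, which matches the full 8 mm.
- **Arm:** it lies level on the lid.
- **Bystanders:** both bottles and the stick tub are upright. Detections before and after in the scene view agree within about 8 mm, mostly closer, and the hand never came near them.

**Disagreements:**
- The image fit of the final arm angle gave 0.02–0.06 rad, while the tool height implied about 0. The fit is coarse, so I trusted the lid drop and the hard stop.
- The detectors missed the yellow bottle and stick tub in the side view while the gripper was blocking it.
- The force reading during the first part of the handle push was only about 1 N, against the 5 N expected. It was read with the arm at rest, and the pictures showed the arm following the hand.

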